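# Open a locked camera bridge over a mineral dish and hold it up

### The arm

A 6-joint arm with a two-finger parallel gripper is mounted at the origin on a cart in front of the work surface, level with it; the furniture and walls round the work are solid. World frame = base frame: x ahead of the robot, y to its left, z up, the work surface at z = 0. Lengths are in m, angles in rad, forces in N, time in s.
With the tool pointing down it reaches from about 0.25 to 0.725 m from the base axis. Payload 4 kg.
Tool frame: the origin (TCP) lies midway between the tips of the shut fingers; the grasp point (between the pads) lies 19 mm behind it; z points along the fingers, y is the line along which they close (so a half turn about z gives the same grasp; the last joint's range is limited). The gripper opens to 85 mm and grips with 20 to 120 N. Pads are 22 mm wide; open, the fingers measure 114 mm over their backs; the gripper's body (76 mm by 85 mm) begins 54 mm behind the grasp point. The pads swing forward as they close: fully open they stand 13 mm farther back than shut.
Start: joints at [-1.206, 0.241, 0.005, 1.335, 0, 1.571], TCP at [0.178, -0.467, 0.231] pointing down, gripper open.
Joint ranges: [-2.72, 2.72], [-1.05, 1.87], [-1.09, 1.28], [-1.99, 2.15], [-1.42, 1.44], [-3.14, 3.14]. Speed limits (rad/s): [2.79, 2.79, 3.14, 3.14, 3.14, 3.14].

### API

Orientations are given as a unit quaternion [x, y, z, w].
In Python, from workcell import get_obs, camera, job_done, silhouettes gives the robot as it stands. The module is installed in compiled form; this text tells all that it offers.
- The arm moves only by the tool drive_tool, never from a script. Its argument "increments" is a list of rows, each a list of 3 entries, a list of its own where there are three numbers: the shift along the world's x, y, z in mm, then the turn, a rotation vector about the world's x, y, z in degrees, then the opening, from 0 (shut) to 1 (fully open). A call has 1 to 8 rows; each row shifts and turns the commanded pose from where the row before left it; what a row does not reach is not made up. A row lasts 1/12 s, in which the tool goes at most 41.7 mm and 7.16 degrees, less where a joint would pass 70% of its speed; a pose out of reach is approached as far as the arm can. A call is refused whole if a number of a shift passes 41.7 or a number of a turn 7.16, either way. A call with a gripper value outside its range is refused whole. The fingers move at their own pace and stop on an object; the grip force is fixed at half the most. Time passes only in rows, so rows that do not move let the fingers close. It gives the time, the measured TCP pose, the force, the opening and the grip force at its end, in the units of the state.
- get_obs(): the state, without advancing time (a new reading comes with each control period).
- camera(name): name is "scene" or "top" or "wrist"; returns a dict with "image" (400x640x3 uint8, red, green, blue), "K" (3x3 intrinsics, pixels), "view" (4x4, takes a point from world to camera coordinates). Camera axes: x right, y down, z forward; pixel columns grow to the right and rows downward; lengths in m; the calibration is good to about 2 mm. A picture is of the moment at which its call begins. There is no depth.
- job_done(): hands the job in; it is judged then, once.
Trained networks look in a picture, given as the dict that the camera call returned (one of the last four; its "shot" number tells which), for a name from the list of things; names that differ only in an ending like _2 or _b are one class to them, and where a whole thing is asked for, a point or a joint stands for the part that bears it (a point fixed in the world has none). Each returns a list of dicts, best first, with "conf" (0 to 1); they miss things now and then, are a little off and sometimes report something else, mostly with a low value. They report only what shows in the picture. A call takes as long as a camera call.
- silhouettes(query, picture): "region" (400x640 bool, what is visible of it) and "bbox" ([left, top, right, bottom] in pixels, round what is visible of it).
The state is a dict: "clock": time; "joint_pos": joint angles; "joint_vel": joint speeds; "tau": joint torques, N m; "eef_pos": TCP position; "tool_rot": TCP orientation; "ft_force": force on the tool from outside, world axes, zero at the start; "ft_torque": the same for the moment, N m; "grip_width": finger opening in m; "grasp_force": force on a finger pad.
Only numpy, scipy, OpenCV 4.12 (cv2) and the standard library are available. Lean on these libraries where they do the work, as an engineer would, in place of code of your own. Each camera call takes 0.05 s, during which the arm holds its last target. There are 200 camera calls.

### The job

The close-up pictures of the grains are finished: open the camera bridge so that a colleague can change the dish under the lens. Draw the red lock pin out of the latch housing and park it upright in the notch of the side bracket, its collar down on the bracket, and let go of it; then pull the black latch knob sideways against its spring to free the ball, gently swing the front of the bridge up about 10 cm off the ball, and finish while still holding it up there, as it falls back if let go. Leave the dish and the things round the stand where they are.

Things in the scene. Friction and masses are not known exactly. Their poses are not given: they have to be found in the camera images.
- stand: Grey camera stand, fixed; base 290 x 130 x 12 mm. Origin: centre of its underside. x runs from the ball post (front) to the hinge (back), y to its left, z up; position and yaw vary. Ball post at x -105, y 0 mm; ball 22 mm across, centre 88 mm high. Stage disc (80 mm, top 18 mm high) at x 10. From the post a bracket plate (32 mm wide, 5 mm thick, top 58 mm high) reaches left to y 76.
- notch (a point): Where the pin parks, on top of the side bracket: x -105, y 58, z 58 mm in the stand's frame (axes as the stand's). The notch is a slot 12 mm wide (along stand x) between two round-ended prongs 10 mm wide, closed at y 52, open to the left at y 76, free above and below down to 12 mm height: the shank may enter from above or from the side. A parked pin has its origin here and hangs on its collar.
- ball (a point): Centre of the steel ball on the post. Its underside is cut flat 5 mm below the centre (20 mm across) on an 8 mm neck; the latch bolt hooks under that flat from the right. Axes as the stand's.
- bridge_hinge (a point): On the hinge axis of the bridge, 77 mm above the worktop, 220 mm behind the ball (stand x 115, y 0 mm). The axis runs along stand y. Axes as the stand's.
- bridge_arm (a joint): Swing of the camera bridge about its hinge: 0 when its socket sits on the ball, grows as the front rises, up to 1.2 rad. No stay and almost no friction: it falls back when let go. Lifting it at the latch knob takes about 3 N.
- socket (a point): Centre of the ball socket in the blue latch housing at the bridge's front end; on ball when closed, moves with the bridge. Housing: 36 mm along stand x; from this point 16 mm to the left, 32 mm to the right, flat top 19.5 mm above. A black camera (50 x 62 mm, top 72 mm above the hinge axis) stands midway on the bridge, its near face 90 mm behind this point.
- bore (a point): Mouth of the pin bore, on the top of the latch housing, 19 mm to the right of the socket (stand x -105, y -19, 107.5 mm high). Bore 10 mm wide, vertical when the bridge is closed, through the housing and a hole in the latch bolt.
- lock_pin: Red-handled lock pin, about 45 g. Origin on its axis at the underside of the collar (22 mm across, 3 mm thick); z toward the handle (16 mm across, from 3 to 37 mm above the origin); steel shank 8 mm across, 36 mm long, below. Starts fully in the bore, collar on the housing (origin at bore); clear after 40 mm straight up. While in, it blocks the latch.
- pin_tip (a point): Lower end of the pin's shank, 36 mm below the collar's underside.
- pin_grip (a point): Where to grip the pin: on its axis, 24 mm above the collar's underside. Fingers along stand x have free room on both sides above the housing top.
- latch_bolt (a joint): Travel of the spring latch to the right (stand -y), m: 0 hooked under the ball, 0.014 at its stop; free of the ball beyond 0.006. A spring returns it: 5 N to start, 10 N at the stop. The bolt slides in the bridge's housing, so lifting the knob lifts the bridge; once the bridge is up the bolt need not stay pulled.
- latch_knob (a point): Middle of the latch knob: a black horizontal round grip along stand y, 15 mm thick, 30 mm long between a brass collar and a 20 mm brass end disc; 60 mm right of the socket (stand x -105, y -60), 77 mm high, level with the hinge, free below. Grip it from above, fingers along stand x. It rises on an arc of 220 mm about the hinge axis and may turn between the fingers.
- dish: Clear round dish with grains, 60 mm across, 13 mm high, loose on the stage under the lens. Origin under its centre.
- quartz_box: Small clear specimen box, 33 x 31 x 36 mm, loose on the worktop left of the stand. Origin under its centre.
- rock_box: Small clear specimen box with dark foot, 32 x 29 x 35 mm, loose on the worktop left of the stand. Origin under its centre.
- dust_blower: Black rubber dust blower, 100 x 47 x 47 mm, lying loose on the worktop. Origin under its centre.
- folding_loupe: Folding loupe, 36 x 26 x 16 mm, loose on the worktop. Origin under its centre.

How it is judged:
By the outcome, as a careful person would: the job done as asked, in the order asked, and still so for the second after the job is handed in, while the arm keeps its last pose, push and grip.
It also fails if it takes over 48 s, if anything falls off the work surface, if the arm or the gripper's body presses on something with over 40 N, if the wrist force passes 120 N, or if a joint passes its speed limit or range.

## Working session

There is one attempt and no reset: what is moved stays moved. The work goes in short steps, Python scripts to look and compute and a tool call to move; the robot and the scene stay as the last step left them, time stands still between calls to the robot, and variables do not carry over. Pictures are saved under pics/ and viewed, at most 10 in all, crops included, and the job is handed in when it is done.

Besides the shell and the picture viewer there is one more tool, called after ">>>" as name([rows], argument=value, ...), one row to a line, values as JSON. drive_tool: Moves the arm, as the interface text tells. Its arguments: {"type":"object","properties":{"increments":{"type":"array"}},"required":["increments"]}

```bash
mkdir -p pics
cat > h.py <<'E'
import numpy as np, cv2
from workcell import get_obs, camera, job_done, silhouettes
def save(p,n): cv2.imwrite(f'pics/{n}.png',p['image'][:,:,::-1])
def proj(p,X):
    X=np.atleast_2d(X); c=X@p['view'][:3,:3].T+p['view'][:3,3]; u=c@p['K'].T; return u[:,:2]/u[:,2:]
def ray(p,uv):
    R=p['view'][:3,:3]; o=-R.T@p['view'][:3,3]; d=R.T@np.linalg.inv(p['K'])@np.array([uv[0],uv[1],1]); return o,d
def onz(p,uv,z):
    o,d=ray(p,uv); return o+d*(z-o[2])/d[2]
E
python3 - <<'E'
from h import *
o=get_obs();print(o['eef_pos'],o['tool_rot'],o['ft_force'],o['clock'])
ps={n:camera(n) for n in('scene','top')}
print({n:(-p['view'][:3,:3].T@p['view'][:3,3]).round(3) for n,p in ps.items()})
for n,p in ps.items():
    save(p,n+'0')
    for q in('lock_pin','latch_knob','stand','socket','dish','quartz_box','rock_box','dust_blower','folding_loupe'):
        for s in silhouettes(q,p)[:2]:
            ys,xs=np.nonzero(s['region']); print(n,q,round(s['conf'],2),s['bbox'],xs.mean().round(1),ys.mean().round(1),len(xs), onz(p,(xs.mean(),ys.mean()),0.02).round(3))
E
```

```text
[ 0.17816475 -0.46649243  0.23041756] [ 9.83413422e-01  1.81375144e-01 -1.69380058e-04 -1.03407971e-03] [ 0.43207029 -0.30173931 -0.15663542] 0.0
{'scene': array([0.077, 0.748, 0.522]), 'top': array([0.356, 0.08 , 1.121])}
scene lock_pin 0.19 [317.5, 152.7, 406.7, 200.0] 361.3 177.3 1525 [ 0.669 -0.255  0.02 ]
scene latch_knob 0.49 [338.7, 194.4, 362.2, 205.4] 350.9 199.5 230 [ 0.609 -0.105  0.02 ]
scene latch_knob 0.21 [309.6, 157.5, 408.6, 231.7] 357.1 194.3 4003 [ 0.614 -0.144  0.02 ]
scene stand 0.66 [312.8, 157.2, 410.4, 233.4] 357.2 194.1 4147 [ 0.614 -0.145  0.02 ]
scene socket 0.75 [319.6, 154.3, 408.7, 200.9] 360.8 177.1 1649 [ 0.671 -0.256  0.02 ]
scene dish 0.79 [339.2, 193.9, 363.1, 207.8] 350.8 199.7 263 [ 0.609 -0.104  0.02 ]
scene dish 0.27 [319.8, 154.1, 406.2, 200.1] 360.8 176.9 1548 [ 0.672 -0.257  0.02 ]
scene quartz_box 0.8 [265.3, 248.1, 284.1, 276.5] 272.4 260.4 398 [0.581 0.242 0.02 ]
scene rock_box 0.79 [291.5, 236.3, 311.7, 255.6] 301.7 245.6 268 [0.569 0.159 0.02 ]
scene dust_blower 0.65 [254.5, 278.6, 272.1, 296.7] 261.8 287.5 209 [0.535 0.32  0.02 ]
scene 
[... 159 characters left out ...]
 0.322 0.02 ]
top lock_pin 0.58 [388.4, 218.8, 400.1, 226.9] 393.5 221.7 63 [ 0.508 -0.134  0.02 ]
top latch_knob 0.58 [388.0, 217.0, 397.6, 226.0] 393.7 221.8 79 [ 0.508 -0.134  0.02 ]
top stand 0.61 [357.6, 141.5, 414.3, 243.7] 381.9 192.3 4224 [ 0.595 -0.102  0.02 ]
top socket 0.96 [375.8, 142.5, 414.8, 231.6] 388.0 186.2 1609 [ 0.613 -0.121  0.02 ]
top quartz_box 0.74 [263.5, 187.8, 273.5, 203.8] 266.4 193.5 163 [0.587 0.238 0.02 ]
top rock_box 0.46 [286.7, 192.6, 300.5, 207.3] 294.9 197.9 142 [0.575 0.154 0.02 ]
top dust_blower 0.65 [203.9, 239.7, 225.2, 271.6] 213.7 256.2 340 [0.403 0.381 0.02 ]
top folding_loupe 0.69 [373.3, 143.6, 416.9, 231.0] 387.8 186.8 1614 [ 0.611 -0.12   0.02 ]
```

Run:
```python
import cv2,numpy as np
a=cv2.imread('pics/scene0.png')[130:250,280:440];b=cv2.imread('pics/top0.png')[125:255,330:450]
a=cv2.resize(a,(720,540),interpolation=2)[:, :400+0*1] if 0 else cv2.resize(a,(400,300),interpolation=2)
b=cv2.resize(b,(400,433),interpolation=2)
c=np.zeros((433,800,3),np.uint8);c[:300,:400]=a;c[:,400:]=b
cv2.imwrite('pics/c0.png',c)
```

```text
(no output)
```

View pics/c0.png

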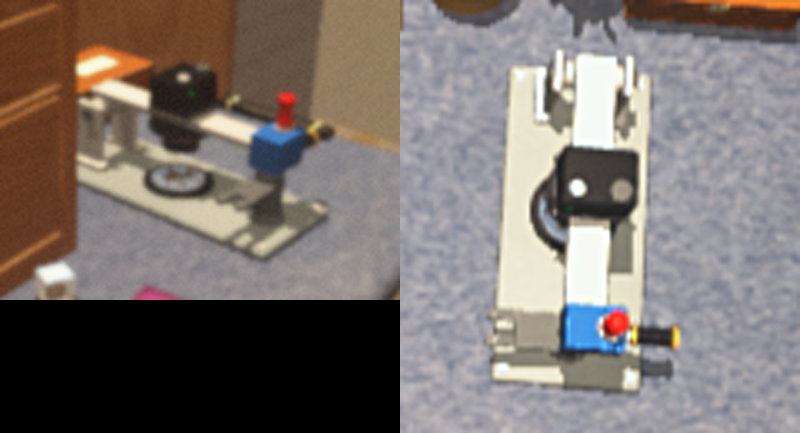

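```bash
cat >> h.py <<'E'
from scipy.optimize import least_squares
def S(q,P):  # stand->world
    c,s=np.cos(q[2]),np.sin(q[2]); P=np.atleast_2d(P).astype(float); return P@np.array([[c,s,0],[-s,c,0],[0,0,1]])+[q[0],q[1],0]
def cc(p,kind,box):
    hsv=cv2.cvtColor(p['image'],cv2.COLOR_RGB2HSV).astype(int);h,s,v=hsv[...,0],hsv[...,1],hsv[...,2]
    m={'red':((h<7)|(h>172))&(s>170)&(v>90),'blue':(h>98)&(h<118)&(s>150)&(v>60)}[kind]
    k=np.zeros_like(m);l,t,r,b=box;k[t:b,l:r]=1;m=m&k
    ys,xs=np.nonzero(m);return xs,ys
E
python3 - <<'E'
from h import *
ps={n:camera(n) for n in('scene','top')}
for n,b in(('scene',(370,130,440,210)),('top',(370,200,430,245))):
    for k in('red','blue'):
        x,y=cc(ps[n],k,b);print(n,k,len(x),x.mean(),y.mean(),x.min(),x.max(),y.min(),y.max())
t=ps['top'];s=ps['scene']
px=lambda cx,cy:(330+(cx-400)/3.333,125+cy/3.333)
cor=[px(510,67),px(650,75),px(638,390),px(492,380)]
M=np.array([[.145,.065,.012],[.145,-.065,.012],[-.145,-.065,.012],[-.145,.065,.012]])
rt=np.array([a.mean() for a in cc(t,'red',(370,200,430,245))]);rs=np.array([a.mean() for a in cc(s,'red',(370,130,440,210))])
kn=px(657,336)
def f(q):
    return np.r_[(proj(t,S(q,M))-cor).ravel()*.5,(proj(t,S(q,[-.105,-.019,.130]))[0]-rt),(proj(s,S(q,[-.105,-.019,.129]))[0]-rs),proj(t,S(q,[-.105,-.06,.082]))[0]-kn]
r=least_squares(f,[.6,-.1,0]);print(r.x,np.rad2deg(r.x[2]));print(r.fun.round(1))
print('pin',S(r.x,[-.105,-.019,.1075]),'knob',S(r.x,[-.105,-.06,.077]))
E
```

```text
scene red 75 393.97333333333336 173.04 391 397 167 180
scene blue 62 390.4032258064516 184.4516129032258 383 400 181 187
top red 35 394.4 221.68571428571428 391 398 219 224
top blue 164 385.2987804878049 223.59756097560975 379 396 217 230
[ 0.59768625 -0.10355083 -0.06514533] -3.732552328975918
[-0.2 -0.6  0.2 -0.3  0.4  0.3 -0.2  0.   0.4  0.4  0.2 -0.4 -0.7 -0.2]
pin [[ 0.49167209 -0.11567511  0.1075    ]] knob [[ 0.48900302 -0.15658814  0.077     ]]
```

>>> drive_tool([
  [[24,29,2.5],[0,0,5.45],1],
  [[24,29,2.5],[0,0,5.45],1],
  [[24,29,2.5],[0,0,5.45],1],
  [[24,29,2.5],[0,0,5.45],1],
  [[24,29,2.5],[0,0,5.45],1],
  [[24,29,2.5],[0,0,5.45],1],
])

```text
clock: 1.6
eef_pos: [0.3232, -0.2917, 0.2466]
tool_rot: [0.892, 0.453, 0.0, 0.0]
ft_force: [-0.1, -0.5, -0.7]
grip_width: 0.0852
grasp_force: 0.0
```

>>> drive_tool([
  [[24,29,2.5],[0,0,5.45],1],
  [[24,29,2.5],[0,0,5.45],1],
  [[24,29,2.5],[0,0,5.45],1],
  [[24,29,2.5],[0,0,5.45],1],
  [[24,29,2.5],[0,0,5.45],1],
  [[24,29,2.5],[0,0,5.45],1],
  [[0,0,0],[0,0,0],1],
  [[0,0,0],[0,0,0],1],
])

```text
clock: 2.27
eef_pos: [0.4673, -0.1175, 0.2611]
tool_rot: [0.728, 0.685, -0.0, -0.0]
ft_force: [-0.9, -0.6, -0.4]
grip_width: 0.0852
grasp_force: 0.0
```

Run:
```python
from h import *
from scipy.spatial.transform import Rotation as R
o=get_obs();print(o['eef_pos'],R.from_quat(o['tool_rot']).as_matrix().round(4),o['joint_pos'].round(3) if hasattr(o['joint_pos'],'round') else o['joint_pos'])
p=camera('wrist');q=[.5977,-.1036,-.0651]
for k,c in (('grip',[-.105,-.019,.1445]),('bore',[-.105,-.019,.1075]),('knob',[-.105,-.06,.077]),('notch',[-.105,.058,.058])):
    u=proj(p,S(q,c))[0];print(k,u.round(1));cv2.drawMarker(p['image'],tuple(int(a) for a in u),(0,255,0),0,12,1)
print(-p['view'][:3,:3].T@p['view'][:3,3])
save(p,'w1')
```

```text
[ 0.46731768 -0.11750432  0.26112635] [[ 6.080e-02  9.981e-01 -2.000e-04]
 [ 9.981e-01 -6.080e-02 -2.000e-04]
 [-2.000e-04 -2.000e-04 -1.000e+00]] [-0.246  0.194  0.022  1.4   -0.     1.385]
grip [347.5 192. ]
bore [343.9 181.3]
knob [340.6 214.5]
notch [342.1  90.8]
[ 0.47222312 -0.04628452  0.40365525]
```

View pics/w1.png

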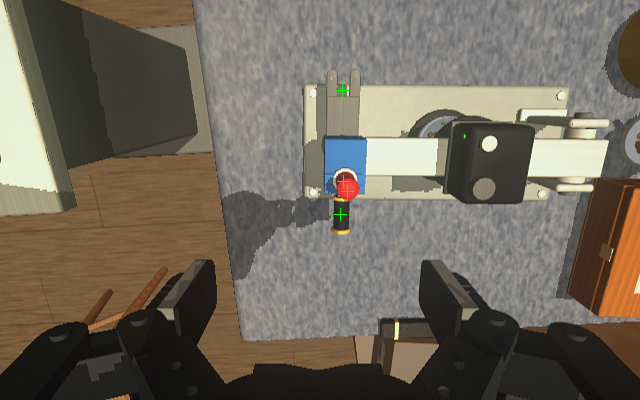

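Run:
```python
from h import *
p=camera('wrist');q=[.5977,-.1036,-.0651]
print(proj(p,S(q,[[.145,.065,.012],[-.145,.065,.012],[-.145,-.065,.012]])).round(1))
x,y=cc(p,'red',(320,150,380,215));print(len(x),x.mean(),y.mean(),x.min(),x.max(),y.min(),y.max())
x2,y2=cc(p,'blue',(310,110,380,210));print(len(x2),x2.min(),x2.max(),y2.min(),y2.max(),x2.mean())
print('housing', proj(p,S(q,[[-.123,.016,.1075],[-.087,.016,.1075],[-.123,-.032,.1075],[-.087,-.032,.1075]])).round(1))
z=.1445;print('disc top edges',proj(p,S(q,np.array([[-.113,-.019,z],[-.097,-.019,z],[-.105,-.011,z],[-.105,-.027,z]]))).round(1))
c=cv2.resize(p['image'][60:250,290:400,::-1],(440,760)[:2],interpolation=2) if 0 else cv2.resize(p['image'][120:245,300:400,::-1],(480,600),interpolation=0)
cv2.imwrite('pics/w2.png',c)
```

```text
[[572.4  84.5]
 [302.9  83.9]
 [304.  200.1]]
382 348.651832460733 186.4476439790576 338 359 171 197
86 326 365 139 191 339.8139534883721
housing [[324.8 139.7]
 [367.2 139.8]
 [324.4 194.3]
 [364.9 194.3]]
disc top edges [[338.4 190.5]
 [359.  190.6]
 [349.  180.5]
 [348.4 200.5]]
```

View pics/w2.png

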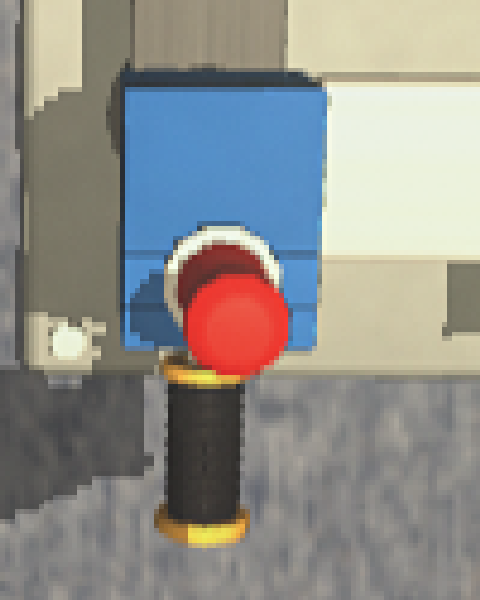

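>>> drive_tool([
  [[25,3,-25],[0,0,0],1],
  [[0,0,-30],[0,0,0],1],
  [[0,0,-30],[0,0,0],1],
  [[0,0,-30],[0,0,0],1],
  [[0,0,-20],[0,0,0],1],
  [[0,0,-10],[0,0,0],1],
  [[0,0,0],[0,0,0],0.6],
  [[0,0,0],[0,0,0],0.4],
])

```text
clock: 3.03
eef_pos: [0.4911, -0.1171, 0.1168]
tool_rot: [0.73, 0.683, -0.0, 0.0]
ft_force: [-0.8, -0.6, 0.0]
grip_width: 0.064
grasp_force: 0.0
```

Run:
```python
from h import *
o=get_obs();print(o['eef_pos'],o['ft_force'],o['grip_width'])
p=camera('wrist');save(p,'w3')
```

```text
[ 0.49108973 -0.11708739  0.11676659] [-7.62717476e-01 -5.66541377e-01  5.65839084e-04] 0.06395524370533702
```

View pics/w3.png

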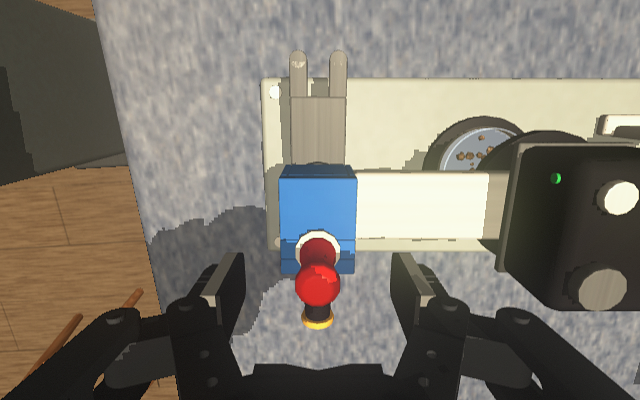

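>>> drive_tool([
  [[0.5,2.5,0],[0,0,0],0.25],
  [[0,0,0],[0,0,0],0],
  [[0,0,0],[0,0,0],0],
  [[0,0,0],[0,0,0],0],
  [[0,0,0],[0,0,0],0],
  [[0,0,0],[0,0,0],0],
])

```text
clock: 3.58
eef_pos: [0.4925, -0.1136, 0.1176]
tool_rot: [0.729, 0.684, 0.001, 0.001]
ft_force: [-2.0, 0.2, 6.4]
grip_width: 0.0144
grasp_force: 58.4
```

>>> drive_tool([
  [[0,0,3],[0,0,0],0],
  [[0,0,4],[0,0,0],0],
  [[0,0,5],[0,0,0],0],
  [[0,0,6],[0,0,0],0],
])

```text
clock: 3.92
eef_pos: [0.4917, -0.1135, 0.1345]
tool_rot: [0.73, 0.684, -0.0, -0.0]
ft_force: [-0.5, 0.8, -0.3]
grip_width: 0.014
grasp_force: 58.4
```

>>> drive_tool([
  [[0,0,7],[0,0,0],0],
  [[0,0,8],[0,0,0],0],
  [[0,0,8],[0,0,0],0],
  [[0,0,10],[0,0,0],0],
  [[0,0,10],[0,0,0],0],
  [[0,0,0],[0,0,0],0],
  [[0,0,0],[0,0,0],0],
])

```text
clock: 4.5
eef_pos: [0.4926, -0.1137, 0.1783]
tool_rot: [0.73, 0.684, 0.001, 0.001]
ft_force: [0.1, 0.8, -1.0]
grip_width: 0.0141
grasp_force: 58.5
```

Run:
```python
from h import *
from scipy.spatial.transform import Rotation as R
o=get_obs();print(o['eef_pos'],R.from_quat(o['tool_rot']).as_matrix().round(4))
q=[.5985,-.1021,-.0651];print(S(q,[[-.105,-.019,.1075],[-.105,.058,.058],[-.105,-.06,.077]]).round(4))
p=camera('wrist')
for c in ([-.105,.058,.058],[-.105,.076,.058],[-.105,.052,.058],[-.111,.064,.058],[-.099,.064,.058]):
    u=proj(p,S(q,c))[0];print(c,u.round(1));cv2.circle(p['image'],tuple(int(round(a)) for a in u),1,(0,255,0),-1)
cv2.imwrite('pics/w4.png',cv2.resize(p['image'][60:360,200:460,::-1],(520,600),interpolation=0))
```

```text
[ 0.49255613 -0.11374993  0.17832178] [[ 6.450e-02  9.979e-01  2.100e-03]
 [ 9.979e-01 -6.450e-02 -5.000e-04]
 [-3.000e-04  2.100e-03 -1.000e+00]]
[[ 0.4925 -0.1142  0.1075]
 [ 0.4975 -0.0374  0.058 ]
 [ 0.4898 -0.1551  0.077 ]]
[-0.105, 0.058, 0.058] [315.8  93.1]
[-0.105, 0.076, 0.058] [315.8  66.6]
[-0.105, 0.052, 0.058] [315.8 101.7]
[-0.111, 0.064, 0.058] [307.5  84.4]
[-0.099, 0.064, 0.058] [324.1  84.4]
```

View pics/w4.png

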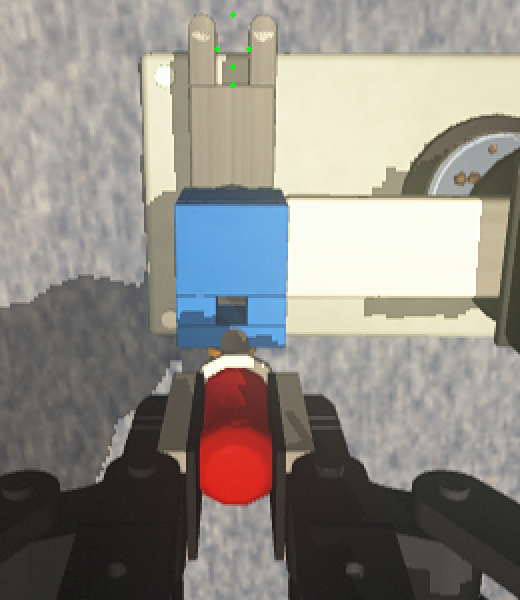

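>>> drive_tool([
  [[1,12,0],[0,0,0],0],
  [[1.5,25,0],[0,0,0],0],
  [[1.5,25,0],[0,0,0],0],
  [[1,15,0],[0,0,0],0],
  [[0,0,-25],[0,0,0],0],
  [[0,0,-25],[0,0,0],0],
  [[0,0,-12],[0,0,0],0],
  [[0,0,0],[0,0,0],0],
])

```text
clock: 5.22
eef_pos: [0.4936, -0.0353, 0.1116]
tool_rot: [0.729, 0.684, -0.003, -0.003]
ft_force: [-0.3, 0.0, -1.5]
grip_width: 0.014
grasp_force: 58.5
```

Run:
```python
from h import *
o=get_obs();print(o['eef_pos'],o['tool_rot'])
q=[.5985,-.1021,-.0651]
p=camera('wrist')
cv2.imwrite('pics/w5.png',cv2.resize(p['image'][100:340,200:460,::-1],(650,600),interpolation=0))
```

```text
[ 0.49360575 -0.0352691   0.11158175] [ 0.72916769  0.68432303 -0.0026242  -0.00309612]
```

View pics/w5.png

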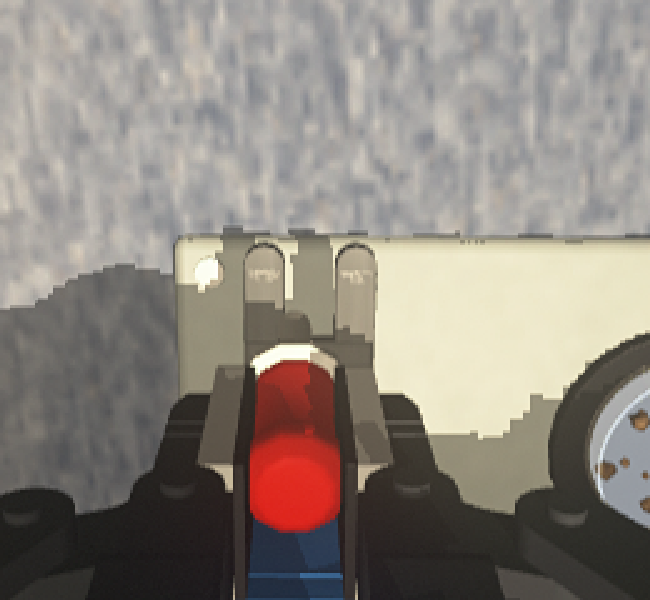

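>>> drive_tool([
  [[4,-1.5,0],[0,0,0],0],
  [[0,0,0],[0,0,0],0],
  [[0,0,0],[0,0,0],0],
])

```text
clock: 5.52
eef_pos: [0.5022, -0.0382, 0.1165]
tool_rot: [0.73, 0.684, 0.001, 0.001]
ft_force: [0.2, -0.2, -0.3]
grip_width: 0.014
grasp_force: 58.5
```

>>> drive_tool([
  [[-4.5,1,0],[0,0,0],0],
  [[0,0,0],[0,0,0],0],
  [[0,0,0],[0,0,0],0],
  [[0,0,0],[0,0,0],0],
  [[0,0,0],[0,0,0],0],
])

```text
clock: 5.93
eef_pos: [0.4964, -0.0372, 0.1155]
tool_rot: [0.73, 0.684, 0.0, 0.0]
ft_force: [0.3, -0.6, 0.0]
grip_width: 0.0139
grasp_force: 58.5
```

>>> drive_tool([
  [[0.6,0,-6],[0,0,0],0],
  [[0,0,-6],[0,0,0],0],
  [[0,0,-6],[0,0,0],0],
  [[0,0,-6],[0,0,0],0],
  [[0,0,-6],[0,0,0],0],
  [[0,0,-4],[0,0,0],0],
  [[0,0,-3],[0,0,0],0],
  [[0,0,0],[0,0,0],0],
])

```text
clock: 6.6
eef_pos: [0.4964, -0.037, 0.0774]
tool_rot: [0.73, 0.684, -0.001, -0.001]
ft_force: [0.3, 1.0, -0.9]
grip_width: 0.0143
grasp_force: 58.5
```

No contact and 41 mm down from just above: the shank is in the notch. I'll finish the descent to contact.

>>> drive_tool([
  [[0,0,-3],[0,0,0],0],
  [[0,0,-3],[0,0,0],0],
  [[0,0,-2],[0,0,0],0],
  [[0,0,-1],[0,0,0],0],
  [[0,0,0],[0,0,0],0],
  [[0,0,0],[0,0,0],0],
])

```text
clock: 7.1
eef_pos: [0.497, -0.0371, 0.0693]
tool_rot: [0.73, 0.684, 0.0, 0.0]
ft_force: [0.1, 0.3, 0.2]
grip_width: 0.0141
grasp_force: 58.5
```

>>> drive_tool([
  [[0,0,-1],[0,0,0],0],
  [[0,0,-0.7],[0,0,0],0],
  [[0,0,0],[0,0,0],0],
  [[0,0,0],[0,0,0],0],
  [[0,0,0],[0,0,0],0],
])

```text
clock: 7.52
eef_pos: [0.4973, -0.0371, 0.0682]
tool_rot: [0.73, 0.684, 0.0, 0.0]
ft_force: [-2.2, 0.3, 4.7]
grip_width: 0.0139
grasp_force: 58.9
```

>>> drive_tool([
  [[0,0,0],[0,0,0],0.25],
  [[0,0,0],[0,0,0],0.4],
  [[0,0,0],[0,0,0],0.5],
  [[0,0,0],[0,0,0],0.6],
  [[0,0,8],[0,0,0],0.6],
  [[0,0,25],[0,0,0],0.6],
  [[0,0,30],[0,0,0],0.6],
  [[0,0,30],[0,0,0],0.6],
])

```text
clock: 8.18
eef_pos: [0.4962, -0.0371, 0.1615]
tool_rot: [0.73, 0.684, -0.001, -0.001]
ft_force: [-0.3, -0.8, -0.3]
grip_width: 0.0513
grasp_force: 0.0
```

Run:
```python
from h import *
o=get_obs();print(o['eef_pos'],o['grip_width'])
q=[.5985,-.1021,-.0651]
p=camera('wrist');s=camera('scene')
a=cv2.resize(p['image'][100:340,200:460,::-1],(433,400),interpolation=0)
b=cv2.resize(s['image'][145:245,350:440,::-1],(360,400),interpolation=2)
cv2.imwrite('pics/w6.png',np.hstack([a,b]))
print(proj(p,S(q,[[-.105,.058,.058],[-.105,.058,.095]])))
```

```text
[ 0.49622185 -0.0370525   0.16151885] 0.051273970960895754
[[318.26160062 201.07680594]
 [318.36314956 217.23394576]]
```

View pics/w6.png

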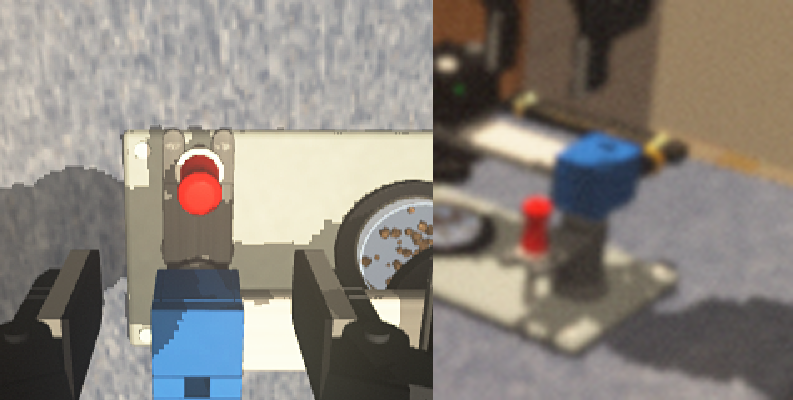

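>>> drive_tool([
  [[-1,-17,0],[0,0,0],0.6],
  [[-2,-35,0],[0,0,0],0.6],
  [[-2,-35,0],[0,0,0],0.6],
  [[-2,-20,0],[0,0,0],0.6],
  [[-0.5,-11,0],[0,0,0],0.6],
  [[0,0,-15],[0,0,0],0.6],
  [[0,0,0],[0,0,0],0.6],
  [[0,0,0],[0,0,0],0.6],
])

```text
clock: 8.95
eef_pos: [0.4885, -0.1544, 0.1447]
tool_rot: [0.73, 0.684, -0.001, -0.001]
ft_force: [1.0, -0.4, 0.5]
grip_width: 0.0512
grasp_force: 0.0
```

Run:
```python
from h import *
o=get_obs();print(o['eef_pos'])
q=[.5985,-.1021,-.0651]
p=camera('wrist')
for u in proj(p,S(q,[[-.105,-.06,.077],[-.105,-.045,.077],[-.105,-.075,.077]])):
    print(u);cv2.circle(p['image'],tuple(int(round(a)) for a in u),1,(0,255,0),-1)
cv2.imwrite('pics/w7.png',cv2.resize(p['image'][140:400,180:460,::-1],(560,520),interpolation=0))
```

```text
[ 0.48849241 -0.1544433   0.14474979]
[318.54721469 217.22896737]
[318.58855121 194.72897832]
[318.50741718 238.89125714]
```

View pics/w7.png

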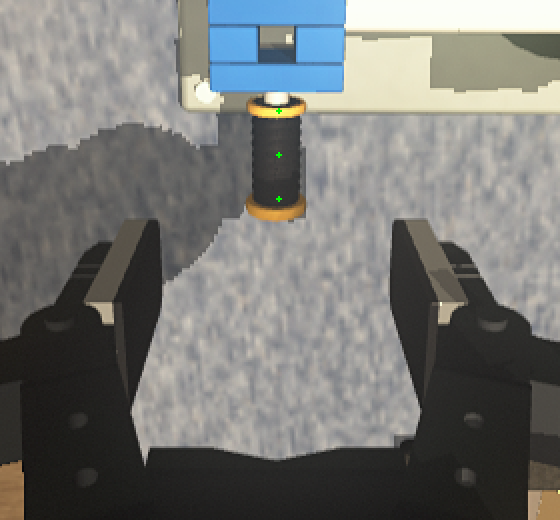

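>>> drive_tool([
  [[0.5,-0.5,-20],[0,0,0],0.6],
  [[0,0,-25],[0,0,0],0.6],
  [[0,0,-20],[0,0,0],0.6],
  [[0,0,-13],[0,0,0],0.6],
  [[0,0,-8],[0,0,0],0.6],
  [[0,0,0],[0,0,0],0.5],
  [[0,0,0],[0,0,0],0.4],
])

```text
clock: 9.58
eef_pos: [0.4904, -0.1552, 0.06]
tool_rot: [0.729, 0.684, 0.0, 0.0]
ft_force: [-0.2, -0.1, 0.0]
grip_width: 0.0346
grasp_force: 0.0
```

>>> drive_tool([
  [[0,0,0],[0,0,0],0.2],
  [[0,0,0],[0,0,0],0],
  [[0,0,0],[0,0,0],0],
  [[0,0,0],[0,0,0],0],
  [[0,0,0],[0,0,0],0],
])

```text
clock: 10.0
eef_pos: [0.4886, -0.1556, 0.0609]
tool_rot: [0.73, 0.684, -0.001, -0.001]
ft_force: [-5.7, 0.5, 6.1]
grip_width: 0.0132
grasp_force: 58.4
```

>>> drive_tool([
  [[-0.1,-2,0],[0,0,0],0],
  [[-0.2,-3,0],[0,0,0],0],
  [[-0.2,-3,0],[0,0,0],0],
  [[-0.2,-3,0],[0,0,0],0],
  [[0,0,0],[0,0,0],0],
  [[0,0,0],[0,0,0],0],
])

```text
clock: 10.5
eef_pos: [0.488, -0.164, 0.0608]
tool_rot: [0.729, 0.684, 0.001, -0.002]
ft_force: [-5.0, 8.3, 7.5]
grip_width: 0.013
grasp_force: 58.5
```

>>> drive_tool([
  [[-0.1,-2,0],[0,0,0],0],
  [[0,0,1.5],[0,0,0],0],
  [[0,0,2],[0,0,0],0],
  [[0,0,2],[0,0,0],0],
  [[0,0,2],[0,0,0],0],
  [[0,0,2],[0,0,0],0],
  [[0,0,0],[0,0,0],0],
])

```text
clock: 11.08
eef_pos: [0.4878, -0.1653, 0.0688]
tool_rot: [0.729, 0.684, 0.001, -0.003]
ft_force: [0.4, 8.0, -4.5]
grip_width: 0.013
grasp_force: 58.4
```

>>> drive_tool([
  [[0.3,0,5],[0,0,0],0],
  [[0.4,0,5],[0,0,0],0],
  [[0.5,0,5],[0,0,0],0],
  [[0.6,-0.1,5],[0,0,0],0],
  [[0.8,0,5],[0,0,0],0],
  [[0.9,-0.1,5],[0,0,0],0],
  [[0,0,0],[0,0,0],0],
])

```text
clock: 11.67
eef_pos: [0.4907, -0.1654, 0.0989]
tool_rot: [0.729, 0.685, 0.001, -0.004]
ft_force: [-0.7, 8.2, -5.0]
grip_width: 0.0127
grasp_force: 58.5
```

>>> drive_tool([
  [[1,0.9,5],[0,0,0],0],
  [[1.1,0.9,5],[0,0,0],0],
  [[1.2,0.9,5],[0,0,0],0],
  [[1.4,0.9,5],[0,0,0],0],
  [[1.5,0.9,5],[0,0,0],0],
  [[1.6,0.9,5],[0,0,0],0],
  [[0,0,0],[0,0,0],0],
])

```text
clock: 12.25
eef_pos: [0.4984, -0.1606, 0.1295]
tool_rot: [0.729, 0.684, 0.0, -0.003]
ft_force: [-5.7, 6.5, 0.0]
grip_width: 0.0127
grasp_force: 58.4
```

>>> drive_tool([
  [[1.8,0.9,5],[0,0,0],0],
  [[1.9,0.9,5],[0,0,0],0],
  [[2,0.9,5],[0,0,0],0],
  [[2.2,0.9,5],[0,0,0],0],
  [[2.3,0,5],[0,0,0],0],
  [[2.4,-0.1,5],[0,0,0],0],
  [[0,0,0],[0,0,0],0],
  [[0,0,0],[0,0,0],0],
])

```text
clock: 12.92
eef_pos: [0.5098, -0.1576, 0.1589]
tool_rot: [0.729, 0.684, -0.001, -0.004]
ft_force: [-6.4, 5.9, -0.4]
grip_width: 0.0131
grasp_force: 58.6
```

>>> drive_tool([
  [[1,0,2],[0,0,0],0],
  [[0,0,0],[0,0,0],0],
  [[0,0,0],[0,0,0],0],
  [[0,0,0],[0,0,0],0],
  [[0,0,0],[0,0,0],0],
])

```text
clock: 13.33
eef_pos: [0.5106, -0.1575, 0.1605]
tool_rot: [0.729, 0.684, -0.001, -0.004]
ft_force: [-6.9, 5.5, -0.4]
grip_width: 0.013
grasp_force: 58.6
```

Run:
```python
from h import *
p=camera('wrist');s=camera('scene');t=camera('top')
a=cv2.resize(p['image'][:,:,::-1],(480,300))
b=cv2.resize(s['image'][125:245,310:440,::-1],(320,300),interpolation=2)
c=cv2.resize(t['image'][130:250,320:440,::-1],(300,300),interpolation=2)
o=np.zeros((600,800,3),np.uint8);o[:300,:480]=a;o[:300,480:]=b;o[300:,:300]=c
cv2.imwrite('pics/w8.png',o)
for n,pp in(('scene',s),('top',t)):
  for k in('quartz_box','rock_box','dust_blower','dish'):
    for d in silhouettes(k,pp)[:1]:print(n,k,round(d['conf'],2),d['bbox'])
```

```text
scene quartz_box 0.82 [264.9, 247.8, 284.6, 274.1]
scene rock_box 0.69 [295.7, 232.3, 315.0, 255.6]
scene dust_blower 0.82 [264.5, 322.0, 317.4, 358.0]
scene dish 0.51 [339.1, 190.4, 361.5, 208.9]
top quartz_box 0.67 [260.2, 185.4, 274.6, 202.7]
top rock_box 0.21 [356.4, 140.4, 413.7, 240.6]
top dust_blower 0.79 [206.4, 237.2, 223.4, 272.1]
top dish 0.76 [374.3, 182.5, 384.2, 199.1]
```

View pics/w8.png

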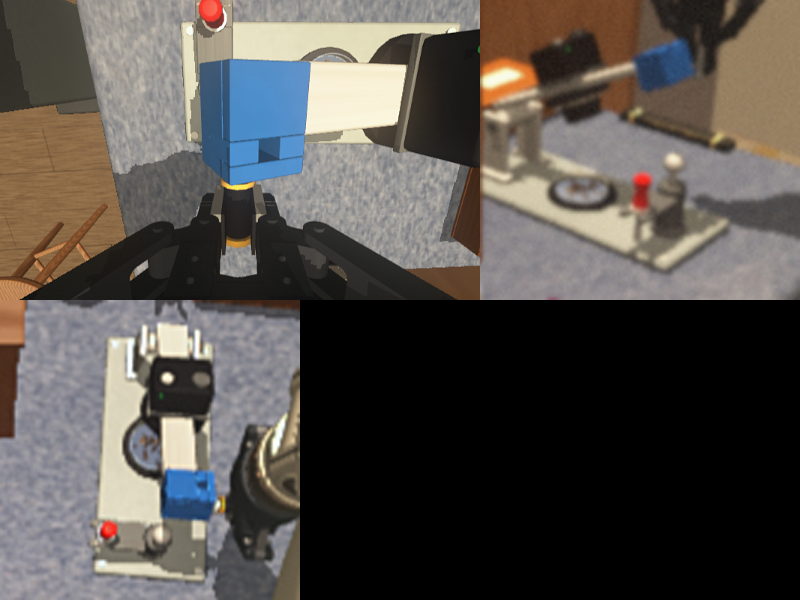

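The bridge is up with the ball bare, the red pin stands upright in the bracket, and the dish is where it was.

```bash
python3 -c "
from workcell import job_done
print(job_done())"
```

```text
the job is handed in; nothing more can be done
None
```

The job is handed in at about 13.5 s: the lock pin stands parked upright in the notch, the latch is freed, and the gripper is holding the bridge front about 10 cm above the ball, with the dish and everything I could check round the stand unmoved.

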